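Peg the washed cup and set the guarded dryer timer

TASK

Put the washed metal cup, lying in its cradle, upside down over the slender peg of the bench dryer, setting it down gently so that its rim sits flat on the dryer's plate, and let go. Then reach through the round opening of the dryer's guard and turn the sunk timer knob clockwise until its pointer lines up with the raised mark on the dial, leaving the cup on its peg and the other things on the bench where they are.

Things in the scene. Friction and masses are not known exactly. Their poses are not given: they have to be found in the camera images.
- cup_mid (a point): Centre of the aluminium cup: straight, round, 50 mm outside diameter, 90 mm long, 3 mm wall (44 mm inside), 4 mm bottom, about 0.12 kg. z axis: along the cup from closed bottom (45 mm away, -z) to open mouth (45 mm away, +z). It starts lying on its side in the cradle, axis level and 45 mm above the bench, mouth to the robot's right (-y, within 0.4 rad).
- cradle: Fixed steel cradle, base 60 x 110 x 6 mm, holding the lying cup on two V supports, 8 mm thick, 34 mm either side of its middle; they are no wider than 42 mm across the cup and end at least 15 mm below its axis. Origin: centre of its underside on the bench; y axis along the cup (which may lie up to 4 mm off centre along it).
- dryer: Fixed bench dryer: grey box 240 (x) x 360 (y) mm, flat steel top plate 50 mm above the bench. Origin: centre of its underside. In its frame the two pegs stand at x = +55 and -55 mm (which is which varies), y = -100 mm; the timer knob's axis is at x = 0, y = +90 mm, under the guard.
- peg: The slender drying peg, steel, 16 mm in diameter with a round tip, 65 mm tall above the dryer's plate, with a foot 28 mm across and 4 mm high. Origin: on its axis at the level of the dryer's plate, 50 mm above the bench. The cup's rim is to rest on the plate around it.
- stub: The other peg, a thick steel stub 48 mm in diameter and 30 mm tall, too thick for the cup. Origin: on its axis at the level of the dryer's plate.
- timer_grip (a point): Point on the timer knob's upright axis at the height to grip, 35 mm above the dryer's plate, 28 mm below the guard's top. Black knob: round skirt 48 mm across, 8 mm high, carrying an upright bar 14 mm thick and about 47 mm long that ends 45 mm above the plate, with a pointed nose and a white line at its pointer end. x axis: level, along the bar to the pointer; z up.
- timer (a joint): Turn of the timer knob in rad: 0 = pointer along the dryer's -x, growing clockwise seen from above, stops at 0 and 2.4. Starts between 0 and 0.3 and stays where it is left; light friction, about 0.04 N m.
- mark: The raised mark on the dial: a fixed black rib 18 x 6 mm, 7 mm high, 30 to 48 mm from the knob's axis. Origin: on the knob's axis at the dryer's plate. x axis: level, from the axis to the mark; the pointer must end along it. It lies 0.9 to 1.4 rad clockwise of the joint's zero: wanted joint value = angle clockwise from the dryer's -x axis to this x axis.
- jar: Bystander to be left alone: closed glass jar with a metal lid, 54 mm across, 85 mm tall. Origin: centre of its underside.
- tin: Bystander to be left alone: closed steel can, 60 mm across, 75 mm tall. Origin: centre of its underside.
- sandblock: Bystander to be left alone: wooden sanding block 100 x 50 x 30 mm. Origin: centre of its underside.
- wrench: Bystander to be left alone: steel open-end wrench lying flat, 180 mm long. Origin: middle of its length, on the bench.
- screwdriver: Bystander to be left alone: screwdriver lying down, 200 mm long. Origin: middle of its length, on the bench.
- brush: Bystander to be left alone: wooden-handled brush lying down, 200 mm long. Origin: middle of its length, on the bench.
- guard_mid (a point): Centre of the guard's round opening, 100 mm in diameter, at the top face of the guard plate, 113 mm above the bench and straight over the timer knob's axis. The guard is a fixed level steel plate 150 x 150 mm, 6 mm thick, on four corner posts with wire grilles at the sides.

How it is judged:
By the outcome, as a careful person would: the job done as asked, in the order asked, and still so for the second after the job is handed in, with the robot touching nothing.
It also fails if it takes over 58 s, if anything falls off the work surface, if the arm or the gripper's body presses on something with over 40 N, if the wrist force passes 120 N, or if a joint passes its speed limit or range.

ROBOT

A 6-joint arm with a two-finger parallel gripper is mounted at the origin on the work surface. World frame = base frame: x ahead of the robot, y to its left, z up, the work surface at z = 0. Lengths are in mm, angles in rad, forces in N, time in s.
With the tool pointing down it reaches from about 275 to 1000 mm from the base axis. Payload 8.4 kg.
Tool frame: the origin (TCP) lies midway between the tips of the shut fingers; the grasp point (between the pads) lies 19 mm behind it; z points along the fingers, y is the line along which they close (so a half turn about z gives the same grasp; the last joint's range is limited). The gripper opens to 85 mm and grips with 20 to 120 N. Pads are 22 mm wide; open, the fingers measure 114 mm over their backs; the gripper's body (76 mm by 85 mm) begins 54 mm behind the grasp point. The pads swing forward as they close: fully open they stand 13 mm farther back than shut.
Start: joints at [1.236, 0.353, 1.633, -0, 1.155, -0.002], TCP at [204.18, 590.71, 231.281] pointing down, gripper open.
Joint ranges: [-2.63, 2.63], [-0.92, 2.1], [0.06, 2.66], [-1.3, 4.44], [0, 2.69], [-3.02, 3.02]. Speed limits (rad/s): [2.22, 2.22, 2.79, 3.14, 3.14, 3.14].

INTERFACE

Orientations are given as [roll, pitch, yaw] about the fixed x, y, z axes, in that order (R = Rz(yaw) Ry(pitch) Rx(roll)).
In Python, from rig import monitor, imaging, r gives the robot as it stands.
- The arm moves only by the tool drive_tool, never from a script. Its argument "plan" is a list of rows, each an object of numbers: "x", "y", "z": the shift along the tool's x, y, z in units of 50 mm (1.0 is 50 mm); "ax", "ay", "az": the turn, a rotation vector about the tool's x, y, z in units of 6 degrees (1.0 is 6 degrees); "hand": the finger opening in mm, from 0 to 85.4. In form: [{"x": .., "y": .., "z": .., "ax": .., "ay": .., "az": .., "hand": ..}, ...]. A call has 1 to 8 rows; each row is the pose to reach, as a shift and turn from the pose commanded when the call began, along the tool's axes at that moment; what a row does not reach only later rows make up. A row lasts 1/10 s, in which the tool goes at most 50 mm and 8.59 degrees, less where a joint would pass 70% of its speed; a pose out of reach is approached as far as the arm can. A call with a gripper value outside its range is refused whole. The fingers move at their own pace and stop on an object; "grip_force" is the grip in N (left out, the last holds). Time passes only in rows, so rows that repeat a pose let the fingers close. It gives the time, the measured TCP pose, the force, the opening and the grip force at its end, in the units of the state.
- monitor.sense(): the state, without advancing time (a new reading comes with each control period).
- imaging.grab_frame(name): name is "scene" or "top" or "wrist"; returns the picture (420x560x3 uint8, red, green, blue); there is no depth.
- imaging.camera_info(name): a dict with "mtx" (3x3 intrinsics, pixels), "R" (3x3) and "t" (3): a world point X has camera coordinates R X + t. Camera axes: x right, y down, z forward; pixel columns grow to the right and rows downward; lengths in mm; the calibration is good to about 2 mm. The wrist camera is an equidistant fisheye: a pixel r from the principal point sees the ray r / f radians off the axis. A picture is of the moment at which its call begins: read the wrist's pose just before it. camera_info takes no time and is no camera call; for the wrist camera it gives the pose at the moment of the call.
- r.sign_off(): hands the job in; it is judged then, once.
The state is a dict: "clock": time; "qpos": joint angles; "qvel": joint speeds; "joint_efforts": joint torques, N m; "eef_pos": TCP position; "tcp_rot": TCP orientation; "contact_force": force on the tool from outside, world axes, zero at the start; "wrist_torque": the same for the moment, N m; "opening": opening from 0.0 (shut) to 1.0 (fully open); "grasp_force": force on a finger pad.
Only numpy, scipy, OpenCV 4.12 (cv2) and the standard library are available. Lean on these libraries where they do the work, as an engineer would, in place of code of your own. Each camera call takes 0.05 s, during which the arm holds its last target. There are 200 camera calls.

## Working session

There is one attempt and no reset: what is moved stays moved. The work goes in short steps, Python scripts to look and compute and a tool call to move; the robot and the scene stay as the last step left them, time stands still between calls to the robot, and variables do not carry over. Pictures are saved under pics/ and viewed, at most 10 in all, crops included, and the job is handed in when it is done.

Besides the shell and the picture viewer there is one more tool, called after "Call:" by a JSON object that holds its "op" and its "data", one argument or row to a line. drive_tool: Moves the arm, as the interface text tells. Its arguments: {"type":"object","properties":{"plan":{"type":"array","items":{"type":"object","properties":{"x":{"type":"number"},"y":{"type":"number"},"z":{"type":"number"},"ax":{"type":"number"},"ay":{"type":"number"},"az":{"type":"number"},"hand":{"type":"number"}}}},"grip_force":{"type":"number"}},"required":["plan"]}

```bash
mkdir -p pics; ls; python3 - <<'E'
from rig import monitor, imaging, r
import cv2
for n in ["scene","top"]:
    im=imaging.grab_frame(n); cv2.imwrite(f"pics/{n}0.png",cv2.resize(im[:,:,::-1],(800,600),interpolation=cv2.INTER_CUBIC))
    cv2.imwrite(f"pics/{n}_raw.png",im[:,:,::-1])
    c=imaging.camera_info(n); print(n,c)
print(monitor.sense())
E
```

```text
pics
scene {'mtx': array([[505.25226312,   0.        , 279.48604593],
       [  0.        , 505.25226312, 205.60597243],
       [  0.        ,   0.        ,   1.        ]]), 'R': array([[-0.04824431,  0.9987313 , -0.01443184],
       [ 0.61314649,  0.01820625, -0.7897594 ],
       [-0.78849468, -0.04695023, -0.61324694]]), 't': array([  11.21998242, -269.50774826, 1841.72352204])}
top {'mtx': array([[394.20006818,   0.        , 275.79897827],
       [  0.        , 394.20006818, 204.75589197],
       [  0.        ,   0.        ,   1.        ]]), 'R': array([[ 0.01105108, -0.99977291,  0.01822074],
       [-0.99255224, -0.01317839, -0.12110487],
       [ 0.12131749, -0.0167467 , -0.99247248]]), 't': array([  10.28258394,  568.3295255 , 1104.10236394])}
{'clock': 0.1, 'qpos': array([ 1.23561852e+00,  3.53564787e-01,  1.63403659e+00,  1.89274705e-05,
        1.15515875e+00, -2.35422618e-03]), 'qvel': array([-0.00106339, -0.00340583, -0.00213709,  0.00054713, -0.00157659,
        0.00120361]), 'joint_efforts': array([-7.26686230e-04, -6.06356978e+01, -3.42820323e+01, -1.04610735e-04,
        3.83472550e-03,  9.84856229e-06]), 'eef_pos': array([204.03183905, 590.33713529, 230.65545917]), 'tcp_rot': array([-3.14042522e+00, -2.00554944e-05,  2.80876141e+00]), 'contact_force': array([0.73793716, 0.10938654, 0.20360715]), 'wrist_torque': array([-0.01892353, -0.04643792,  0.03237203]), 'grasp_force': 0.0, 'opening': 1.00134275183406}
```

View pics/top0.png

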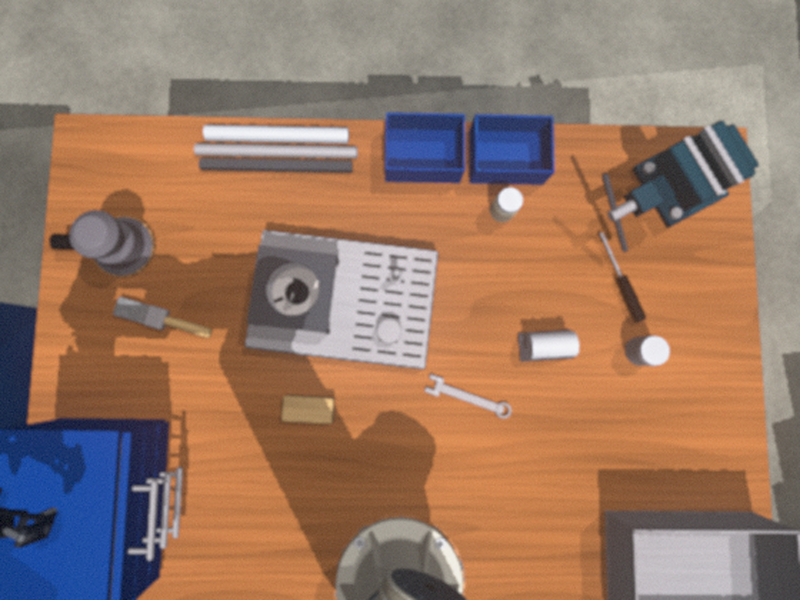

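View pics/scene0.png

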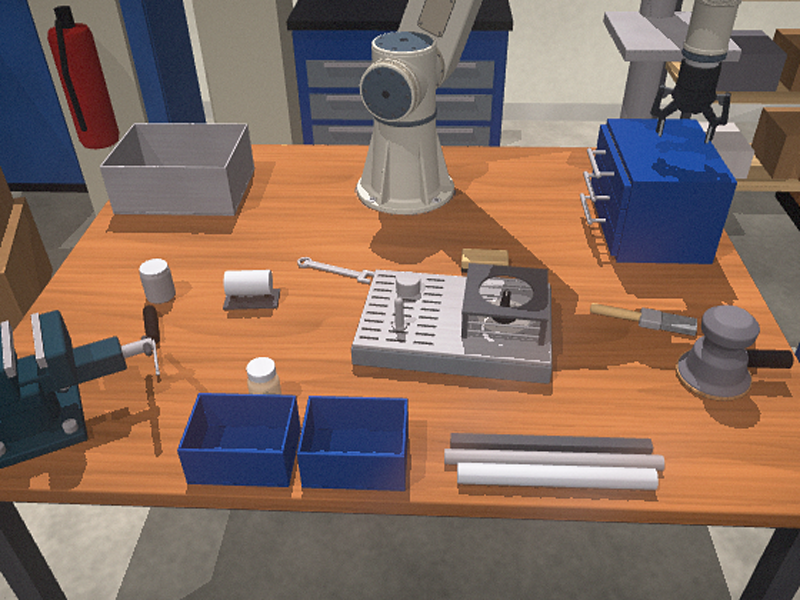

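The top view shows the dryer's corners near (264,231), (437,248), (425,368) and (247,347). The cup spans (528..578, 345), the slender peg is near (393,275), the stub near (388,330) and the guard hole near (293,288). The scene view agrees. I'll enlarge the parts that matter.

```bash
python3 - <<'E'
import cv2, numpy as np
t=cv2.imread("pics/top_raw.png"); s=cv2.imread("pics/scene_raw.png")
cr=lambda im,x,y,w,h,W,H: cv2.resize(im[y:y+h,x:x+w],(W,H),interpolation=cv2.INTER_CUBIC)
# top dryer: x165..315,y155..265 ; scale 5 => 750x550
cv2.imwrite("pics/topdry.png",cr(t,165,155,150,110,750,550))
# scene: dryer x240..390,y178..268 scale 5 -> 750x450 ; 
a=cr(s,240,175,150,100,600,400)   # scale 4
b=cr(t,355,225,60,35,360,210)    # top cup scale 6
c=cr(s,145,175,60,50,360,300)[:200]      # scene cup scale 6
o=np.zeros((600,800,3),np.uint8); o[:400,:600]=a; o[400:600,:360]=b[:200]; o[400:600,400:760]=c
cv2.imwrite("pics/mix.png",o)
E
```

```text
(no output)
```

View pics/topdry.png

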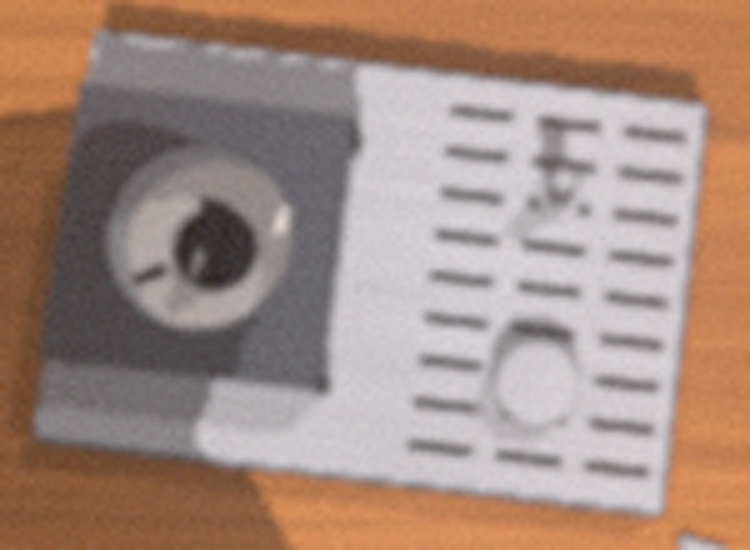

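View pics/mix.png

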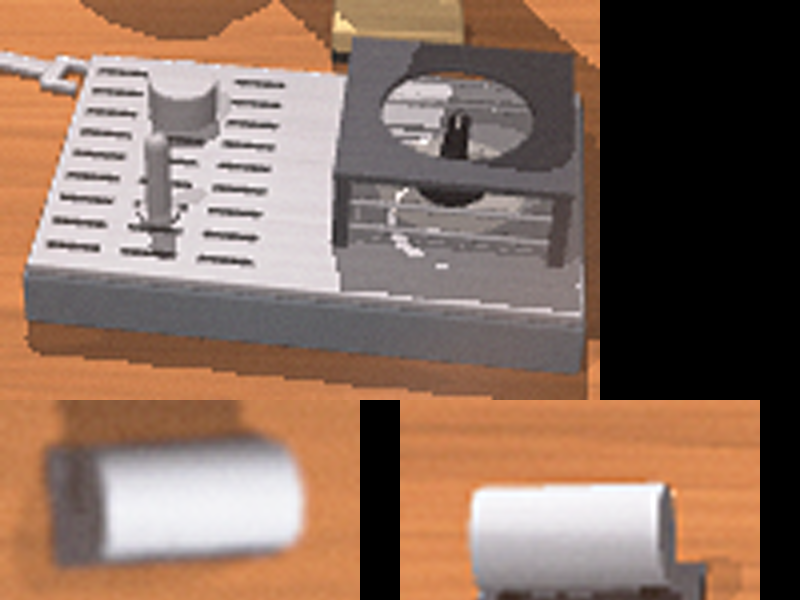

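The enlarged top crop shows the plate corners at (97,32), (707,102), (662,513) and (35,438). The guard hole is around (200,238) and the black mark is at about (150,273), lower left of the knob. In the scene crop the peg tip is at (157,133) and the cup's top edge runs from about (472,488) to (668,484).

```bash
cat > h.py <<'E'
import numpy as np, cv2
from scipy.optimize import least_squares
from scipy.spatial.transform import Rotation as Ro
from rig import monitor, imaging, r
def proj(c,X):
    p=np.atleast_2d(X)@c["R"].T+c["t"]; u=p@c["mtx"].T; return u[:,:2]/u[:,2:]
def back(c,uv,z):
    d=c["R"].T@np.linalg.inv(c["mtx"])@np.array([*uv,1.]); C=-c["R"].T@c["t"]; return C+d*(z-C[2])/d[2]
def crop(px,o,s): return (np.array(px,float)+.5)/s-.5+np.array(o)
def dry(p,q): # dryer pose (x,y,yaw), local pts
    a=p[2]; q=np.atleast_2d(q).astype(float); R=np.array([[np.cos(a),-np.sin(a)],[np.sin(a),np.cos(a)]])
    return np.c_[q[:,:2]@R.T+p[:2],q[:,2]]
E
python3 - <<'E'
from h import *
T=imaging.camera_info("top");S=imaging.camera_info("scene")
loc=np.array([[120,180,50],[120,-180,50],[-120,-180,50],[-120,180,50]])
tp=crop([(97,32),(707,102),(662,513),(35,438)],(165,155),5)
sl=np.array([[120,-180,50],[120,180,50],[-120,-180,50],[55,-100,115]])
sp=crop([(28,267),(584,318),(92,57),(157,133)],(240,175),4)
for name,w in (("top",(1,0)),("scene",(0,1)),("both",(1,1))):
    f=lambda p:np.r_[w[0]*(proj(T,dry(p,loc))-tp).ravel(),w[1]*(proj(S,dry(p,sl))-sp).ravel()]
    o=least_squares(f,[480,90,0]); print(name,o.x.round(3),np.abs(o.fun).max().round(2))
p=o.x
print("peg",dry(p,[[55,-100,50],[0,90,85]]).round(1))
print("camtop",-T["R"].T@T["t"],"peg tip in crop",(proj(T,dry(p,[[55,-100,115],[55,-100,50],[0,90,95],[0,90,58]]))-[165,155])*5)
m=back(T,crop((150,273),(165,155),5),57); print("mark",m, dry(p,[[0,90,57]])-m)
k=dry(p,[[0,90,57]])[0]; v=m-k; 
ang=lambda v:(np.arctan2(-np.cos(0)*0,1),)
print("mark joint", (p[2]+np.pi-np.arctan2(v[1],v[0]))%(2*np.pi), np.hypot(v[0],v[1]))
# cup: top crop scale6 origin 355,225 (mix y-400); axis at z45: silhouettes
for px in [(103,105),(303,105),(200,45),(200,153)]:
    print("cup top",px,back(T,crop(px,(355,225),6),45).round(1))
for px in [(72,88),(268,84),(70,185)]:
    print("cup scene z70",px,back(S,crop(px,(145,175),6),70).round(1))
E
```

```text
top [ 5.54864e+02  1.19710e+02 -1.05000e-01] 1.26
scene [ 5.54713e+02  1.24143e+02 -1.06000e-01] 1.82
both [ 5.54779e+02  1.22068e+02 -1.04000e-01] 2.38
peg [[599.   16.9  50. ]
 [564.2 211.6  85. ]]
camtop [ 430.03617908   36.25998678 1164.43132437] peg tip in crop [[557.93691702 173.81131912]
 [555.63971234 191.8715914 ]
 [199.5228803  237.90769859]
 [210.03893519 246.21318736]]
mark [549.76258985 246.11672047  57.        ] [[ 14.40349069 -34.53930043   0.        ]]
mark joint 1.0712164382079956 37.422236946221325
cup top (103, 105) [ 463.7 -256.4   45. ]
cup top (303, 105) [ 464.8 -351.7   45. ]
cup top (200, 45) [ 492.6 -303.3   45. ]
cup top (200, 153) [ 441.6 -302.1   45. ]
cup scene z70 (72, 88) [ 463.3 -340.9   70. ]
cup scene z70 (268, 84) [ 457.4 -247.4   70. ]
cup scene z70 (70, 185) [ 538.5 -323.5   70. ]
```

Call:
{"op": "drive_tool", "data": {
  "plan": [
    {"z": -1,"hand": 85},
    {"x": -0.7,"y": -1,"z": -2,"az": 1,"hand": 85},
    {"x": -10.1,"y": -14.3,"z": -2,"az": 11.8,"hand": 85},
    {"x": -10.1,"y": -14.3,"z": -2,"az": 11.8,"hand": 85},
    {"x": -10.1,"y": -14.3,"z": -2,"az": 11.8,"hand": 85},
    {"x": -10.1,"y": -14.3,"z": -2,"az": 11.8,"hand": 85},
    {"x": -10.1,"y": -14.3,"z": -2,"az": 11.8,"hand": 85},
    {"x": -10.1,"y": -14.3,"z": -2,"az": 11.8,"hand": 85}
  ]
}}

```text
invalid input
```

```bash
cat >> h.py <<'E'
def pose():
    s=monitor.sense(); return np.array(s["eef_pos"]),Ro.from_euler("xyz",s["tcp_rot"]).as_matrix(),s
def axes(t,y):
    t=np.array(t,float);t/=np.linalg.norm(t);y=np.array(y,float);y-=t*(y@t);y/=np.linalg.norm(y); return np.c_[np.cross(y,t),y,t]
def go(P,R1=None):
    P0,R0,s=pose(); R1=R0 if R1 is None else R1
    a=R0.T@(np.array(P)-P0)/50; b=np.degrees(Ro.from_matrix(R0.T@R1).as_rotvec())/6
    print("t",round(s["clock"],2),"shift",a.round(3),"turn",b.round(3),"rows",max(np.linalg.norm(a),np.linalg.norm(b)*6/8.59).round(1))
def st():
    P,R,s=pose(); print("clk",round(s["clock"],2),"P",P.round(1),"z",R[:,2].round(3),"y",R[:,1].round(3),"q",s["qpos"].round(2),"F",s["contact_force"].round(1),"open",round(s["opening"]*85.4,1),"g",round(s["grasp_force"],1))
E
python3 -c "
from h import *
st(); go([450,-250,330],axes([0,0,-1],[1,0,0]))"
```

```text
clk 0.1 P [204.  590.3 230.7] z [-0.    -0.001 -1.   ] y [ 0.327  0.945 -0.001] q [ 1.24  0.35  1.63  0.    1.16 -0.  ] F [0.7 0.1 0.2] open 85.5 g 0.0
t 0.1 shift [-10.14  -14.279  -1.97 ] turn [-1.0000e-02  7.0000e-03  1.1822e+01] rows 17.6
```

Call:
{"op": "drive_tool", "data": {
  "plan": [
    {"x": 0,"y": 0,"z": -1,"ax": 0,"ay": 0,"az": 0,"hand": 85},
    {"x": -0.7,"y": -1,"z": -2,"ax": 0,"ay": 0,"az": 1,"hand": 85},
    {"x": -10.1,"y": -14.3,"z": -2,"ax": 0,"ay": 0,"az": 11.8,"hand": 85},
    {"x": -10.1,"y": -14.3,"z": -2,"ax": 0,"ay": 0,"az": 11.8,"hand": 85},
    {"x": -10.1,"y": -14.3,"z": -2,"ax": 0,"ay": 0,"az": 11.8,"hand": 85},
    {"x": -10.1,"y": -14.3,"z": -2,"ax": 0,"ay": 0,"az": 11.8,"hand": 85},
    {"x": -10.1,"y": -14.3,"z": -2,"ax": 0,"ay": 0,"az": 11.8,"hand": 85},
    {"x": -10.1,"y": -14.3,"z": -2,"ax": 0,"ay": 0,"az": 11.8,"hand": 85}
  ],
  "grip_force": 40
}}

```text
clock: 0.9
eef_pos: [298.2, 263.5, 319.4]
tcp_rot: [3.141, 0.0, 1.799]
contact_force: [0.4, -0.1, 0.7]
opening: 0.995
grasp_force: 0.0
```

```bash
python3 -c "
from h import *
st(); go([450,-250,330],axes([0,0,-1],[1,0,0]))"
```

```text
clk 0.9 P [298.2 263.5 319.4] z [ 0. -0. -1.] y [0.974 0.226 0.   ] q [ 0.72 -0.1   1.96 -0.    1.28  0.49] F [ 0.4 -0.1  0.7] open 84.9 g 0.0
t 0.9 shift [-10.69    0.638  -0.21 ] turn [1.000e-03 2.000e-03 2.176e+00] rows 10.7
```

Call:
{"op": "drive_tool", "data": {
  "plan": [
    {"x": -10.7,"y": 0.6,"z": -0.2,"ax": 0,"ay": 0,"az": 2.2,"hand": 85},
    {"x": -10.7,"y": 0.6,"z": -0.2,"ax": 0,"ay": 0,"az": 2.2,"hand": 85},
    {"x": -10.7,"y": 0.6,"z": -0.2,"ax": 0,"ay": 0,"az": 2.2,"hand": 85},
    {"x": -10.7,"y": 0.6,"z": -0.2,"ax": 0,"ay": 0,"az": 2.2,"hand": 85},
    {"x": -10.7,"y": 0.6,"z": -0.2,"ax": 0,"ay": 0,"az": 2.2,"hand": 85},
    {"x": -10.7,"y": 0.6,"z": -0.2,"ax": 0,"ay": 0,"az": 2.2,"hand": 85},
    {"x": -10.7,"y": 0.6,"z": -0.2,"ax": 0,"ay": 0,"az": 2.2,"hand": 85},
    {"x": -10.7,"y": 0.6,"z": -0.2,"ax": 0,"ay": 0,"az": 2.2,"hand": 85}
  ]
}}

```text
clock: 1.7
eef_pos: [412.3, -120.1, 327.0]
tcp_rot: [3.141, -0.0, 1.573]
contact_force: [1.3, 1.5, 0.5]
opening: 0.996
grasp_force: 0.0
```

```bash
python3 -c "
from h import *
st(); go([470,-190,260],axes([0,-.5,-.866],[1,0,0]))"
```

```text
clk 1.7 P [ 412.3 -120.1  327. ] z [ 0.  0. -1.] y [1.    0.002 0.   ] q [-0.29 -0.05  1.9   0.    1.29 -0.29] F [1.3 1.5 0.5] open 85.1 g 0.0
t 1.7 shift [-1.401  1.15   1.341] turn [ 0.009 -5.001  0.021] rows 3.5
```

Call:
{"op": "drive_tool", "data": {
  "plan": [
    {"x": -1.4,"y": 1.1,"z": 1.3,"ax": 0,"ay": -5,"az": 0,"hand": 85},
    {"x": -1.4,"y": 1.1,"z": 1.3,"ax": 0,"ay": -5,"az": 0,"hand": 85},
    {"x": -1.4,"y": 1.1,"z": 1.3,"ax": 0,"ay": -5,"az": 0,"hand": 85},
    {"x": -1.4,"y": 1.1,"z": 1.3,"ax": 0,"ay": -5,"az": 0,"hand": 85},
    {"x": -1.4,"y": 1.1,"z": 1.3,"ax": 0,"ay": -5,"az": 0,"hand": 85},
    {"x": -1.4,"y": 1.1,"z": 1.3,"ax": 0,"ay": -5,"az": 0,"hand": 85},
    {"x": -1.4,"y": 1.1,"z": 1.3,"ax": 0,"ay": -5,"az": 0,"hand": 85}
  ]
}}

```text
clock: 2.4
eef_pos: [467.9, -187.8, 262.6]
tcp_rot: [3.14, 0.522, 1.573]
contact_force: [0.4, 0.4, -0.3]
opening: 0.995
grasp_force: 0.0
```

```bash
python3 -c "
from h import *
st(); w=imaging.camera_info('wrist'); im=imaging.grab_frame('wrist'); cv2.imwrite('pics/w1_raw.png',im[:,:,::-1]); cv2.imwrite('pics/w1.png',cv2.resize(im[:,:,::-1],(800,600),interpolation=cv2.INTER_CUBIC))
import pickle; pickle.dump(w,open('w1.pkl','wb')); print(w, -w['R'].T@w['t'])"
```

```text
clk 2.4 P [ 467.9 -187.8  262.6] z [ 0.002 -0.499 -0.867] y [1.    0.003 0.001] q [-0.04  0.12  1.97 -0.59  1.1   0.25] F [ 0.4  0.4 -0.3] open 85.0 g 0.0
{'mtx': array([[325.1922621 ,   0.        , 280.77031203],
       [  0.        , 325.1922621 , 212.82369949],
       [  0.        ,   0.        ,   1.        ]]), 'R': array([[ 9.99998645e-01,  8.41790450e-04,  1.41439468e-03],
       [-4.48426569e-04, -6.87479013e-01,  7.26204107e-01],
       [ 1.58367834e-03, -7.26203758e-01, -6.87477704e-01]]), 't': array([-467.74589868, -291.60216743,  201.35712913])} [467.295618   -53.85032235 350.85280591]
```

View pics/w1.png

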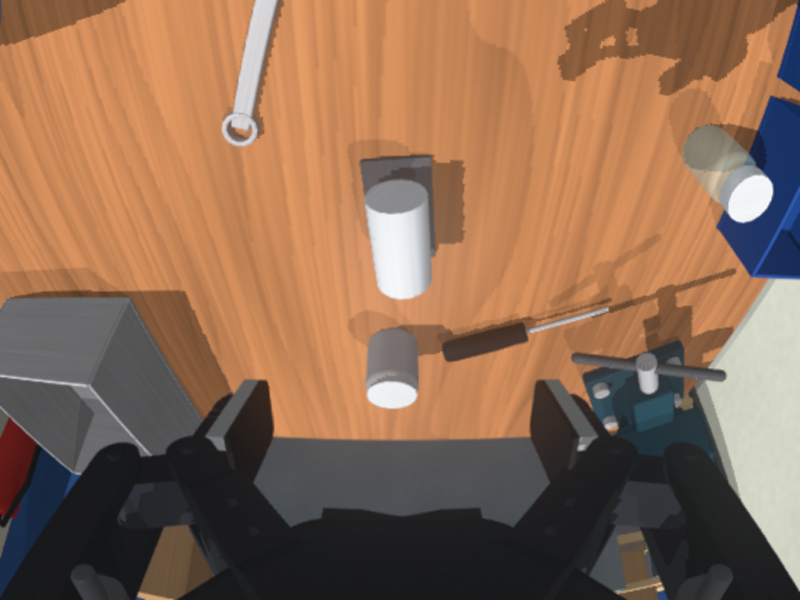

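The wrist view shows the cup from its closed end. The end disc is centred at about (397,197). The sides run (366,200)–(378,288) and (429,200)–(432,285), and the far end's top edge is near (404,297). The tin, screwdriver and wrench are clear of it.

```bash
cat >> h.py <<'E'
def ray(w,uv):
    m=w["mtx"]; d=np.array([uv[0]-m[0,2],uv[1]-m[1,2]]); rr=np.linalg.norm(d); th=rr/m[0,0]
    v=np.r_[d/rr*np.sin(th),np.cos(th)]; return -w["R"].T@w["t"], w["R"].T@v
def wback(w,uv,z):
    C,d=ray(w,uv); return C+d*(z-C[2])/d[2]
def wproj(w,X):
    p=np.atleast_2d(X)@w["R"].T+w["t"]; rr=np.hypot(p[:,0],p[:,1]); th=np.arctan2(rr,p[:,2]); m=w["mtx"]
    return p[:,:2]/rr[:,None]*th[:,None]*m[0,0]+m[:2,2]
E
python3 -c "
from h import *; import pickle
w=pickle.load(open('w1.pkl','rb')); s=800/560
for px,z in [((397,197),45),((366,200),45),((429,200),45),((378,288),45),((432,285),45),((397,181),70),((404,297),70)]: print(px,wback(w,crop(px,(0,0),s),z).round(1))
"
```

```text
(397, 197) [ 464.5 -255.1   45. ]
(366, 200) [ 440.1 -257.7   45. ]
(429, 200) [ 489.7 -257.8   45. ]
(378, 288) [ 446.4 -355.1   45. ]
(432, 285) [ 496.2 -351.2   45. ]
(397, 181) [ 464.8 -225.1   70. ]
(404, 297) [ 470.3 -341.4   70. ]
```

```bash
python3 -c "
from h import *
m=np.array([.067,-.998,0]);t=.5*m+[0,0,-.866];y=[.998,.067,0];G=np.array([466.3,-280,45])
T=G+23*t; print(T); go(T-90*t,axes(t,y)); go(T,axes(t,y))"
```

```text
[ 467.0705 -291.477    25.082 ]
t 2.45 shift [ 0.579 -0.084  3.353] turn [-0.297 -0.014 -0.545] rows 3.4
t 2.45 shift [ 0.578 -0.028  5.152] turn [-0.297 -0.014 -0.545] rows 5.2
```

Call:
{"op": "drive_tool", "data": {
  "plan": [
    {"x": 0.58,"y": -0.08,"z": 1,"ax": -0.3,"ay": 0,"az": -0.55,"hand": 85},
    {"x": 0.58,"y": -0.08,"z": 2,"ax": -0.3,"ay": 0,"az": -0.55,"hand": 85},
    {"x": 0.58,"y": -0.08,"z": 3,"ax": -0.3,"ay": 0,"az": -0.55,"hand": 85},
    {"x": 0.58,"y": -0.05,"z": 3.5,"ax": -0.3,"ay": 0,"az": -0.55,"hand": 85},
    {"x": 0.58,"y": -0.03,"z": 4,"ax": -0.3,"ay": 0,"az": -0.55,"hand": 85},
    {"x": 0.58,"y": -0.03,"z": 4.5,"ax": -0.3,"ay": 0,"az": -0.55,"hand": 85},
    {"x": 0.58,"y": -0.03,"z": 5,"ax": -0.3,"ay": 0,"az": -0.55,"hand": 85},
    {"x": 0.58,"y": -0.03,"z": 5.15,"ax": -0.3,"ay": 0,"az": -0.55,"hand": 85}
  ]
}}

```text
clock: 3.25
eef_pos: [465.6, -292.8, 23.3]
tcp_rot: [-3.139, 0.523, 1.638]
contact_force: [-0.7, -0.6, -0.4]
opening: 0.995
grasp_force: 0.0
```

```bash
python3 -c "
from h import *
st()
m=np.array([.067,-.998,0]);t=.5*m+[0,0,-.866];y=[.998,.067,0];G=np.array([466.3,-280,45])
T=G+23*t;go(T,axes(t,y))"
```

```text
clk 3.25 P [ 465.6 -292.8   23.3] z [ 0.031 -0.498 -0.866] y [ 0.998  0.066 -0.003] q [-0.27  0.53  2.12 -1.05  0.58  0.6 ] F [-0.7 -0.6 -0.4] open 85.0 g 0.0
t 3.25 shift [ 0.003  0.031 -0.042] turn [-0.027 -0.009  0.004] rows 0.1
```

Good. Close the gripper.

Call:
{"op": "drive_tool", "data": {
  "plan": [
    {"x": 0,"y": 0,"z": 0,"ax": 0,"ay": 0,"az": 0,"hand": 60},
    {"x": 0,"y": 0,"z": 0,"ax": 0,"ay": 0,"az": 0,"hand": 50},
    {"x": 0,"y": 0,"z": 0,"ax": 0,"ay": 0,"az": 0,"hand": 40},
    {"x": 0,"y": 0,"z": 0,"ax": 0,"ay": 0,"az": 0,"hand": 40},
    {"x": 0,"y": 0,"z": 0,"ax": 0,"ay": 0,"az": 0,"hand": 40},
    {"x": 0,"y": 0,"z": 0,"ax": 0,"ay": 0,"az": 0,"hand": 40},
    {"x": 0,"y": 0,"z": 0,"ax": 0,"ay": 0,"az": 0,"hand": 40},
    {"x": 0,"y": 0,"z": 0,"ax": 0,"ay": 0,"az": 0,"hand": 40}
  ],
  "grip_force": 40
}}

```text
clock: 4.05
eef_pos: [466.8, -291.4, 25.8]
tcp_rot: [-3.141, 0.525, 1.64]
contact_force: [-3.1, 0.9, 8.1]
opening: 0.583
grasp_force: 42.0
```

```bash
cat >> h.py <<'E'
def plan_place(peg,up,az=0.,c=(467.5,-298,45)):
    # tool-from-cup fixed at grasp
    Pg=np.array([466.8,-291.4,25.8]); Rg=Ro.from_euler("xyz",[-3.141,.525,1.64]).as_matrix()
    m=np.array([.067,-.998,0]); m/=np.linalg.norm(m)
    ml=Rg.T@m; cl=Rg.T@(np.array(c)-Pg); cl[1]=0; ml[1]=0; ml/=np.linalg.norm(ml)
    # tool R with R@ml=(0,0,-1), R@y = (sin az,-cos az,0)
    yl=np.array([0,1,0.]); A=np.c_[ml,yl,np.cross(ml,yl)]
    M=np.array([0,0,-1.]);Y=np.array([np.sin(az),-np.cos(az),0]); B=np.c_[M,Y,np.cross(M,Y)]
    R=B@A.T; return np.array([*peg,50+45+up])-R@cl, R
E
python3 -c "
from h import *
st()
P,R=plan_place((599,17),110); print(P,R.round(2))
P0,R0,s=pose(); go(P0+[0,0,220]); go(P,R)"
```

```text
clk 4.05 P [ 466.8 -291.4   25.8] z [ 0.034 -0.5   -0.865] y [ 0.998  0.069 -0.001] q [-0.26  0.53  2.12 -1.05  0.58  0.6 ] F [-3.1  0.9  8.1] open 49.8 g 42.0
[618.20012893  17.         211.63251543] [[ 0.5   0.    0.87]
 [ 0.   -1.    0.  ]
 [ 0.87  0.   -0.5 ]]
t 4.05 shift [-2.205 -0.004 -3.807] turn [0. 0. 0.] rows 4.4
t 4.05 shift [ 3.281  3.442 -6.199] turn [-4.386 11.235 16.436] rows 14.2
```

Call:
{"op": "drive_tool", "data": {
  "plan": [
    {"x": -0.1,"y": 0,"z": -0.17,"ax": 0,"ay": 0,"az": 0,"hand": 40},
    {"x": -0.3,"y": 0,"z": -0.52,"ax": 0,"ay": 0,"az": 0,"hand": 40},
    {"x": -0.6,"y": 0,"z": -1.04,"ax": 0,"ay": 0,"az": 0,"hand": 40},
    {"x": -1.0,"y": 0,"z": -1.73,"ax": 0,"ay": 0,"az": 0,"hand": 40},
    {"x": -1.4,"y": 0,"z": -2.42,"ax": 0,"ay": 0,"az": 0,"hand": 40},
    {"x": -1.8,"y": 0,"z": -3.1,"ax": 0,"ay": 0,"az": 0,"hand": 40},
    {"x": -2.2,"y": 0,"z": -3.8,"ax": 0,"ay": 0,"az": 0,"hand": 40}
  ]
}}

```text
clock: 4.75
eef_pos: [466.7, -290.7, 246.0]
tcp_rot: [-3.141, 0.523, 1.641]
contact_force: [0.5, -1.1, -2.1]
opening: 0.576
grasp_force: 42.0
```

```bash
python3 -c "
from h import *
st()
P,R=plan_place((599,17),140); go(P,R)
import json"
```

```text
clk 4.75 P [ 466.7 -290.7  246. ] z [ 0.034 -0.498 -0.867] y [ 0.998  0.069 -0.   ] q [-0.26  0.15  1.99 -0.63  0.93  0.03] F [ 0.5 -1.1 -2.1] open 49.1 g 42.0
t 4.75 shift [ 5.18   3.451 -2.884] turn [-4.405 11.212 16.436] rows 14.2
```

Call:
{"op": "drive_tool", "data": {
  "plan": [
    {"x": 0.37,"y": 0.25,"z": -0.21,"ax": -0.31,"ay": 0.8,"az": 1.17,"hand": 40},
    {"x": 0.74,"y": 0.5,"z": -0.41,"ax": -0.63,"ay": 1.6,"az": 2.35,"hand": 40},
    {"x": 1.11,"y": 0.74,"z": -0.62,"ax": -0.94,"ay": 2.4,"az": 3.52,"hand": 40},
    {"x": 1.48,"y": 0.99,"z": -0.82,"ax": -1.26,"ay": 3.2,"az": 4.7,"hand": 40},
    {"x": 1.85,"y": 1.23,"z": -1.03,"ax": -1.57,"ay": 4.0,"az": 5.87,"hand": 40},
    {"x": 2.22,"y": 1.48,"z": -1.24,"ax": -1.89,"ay": 4.8,"az": 7.04,"hand": 40},
    {"x": 2.59,"y": 1.73,"z": -1.44,"ax": -2.2,"ay": 5.6,"az": 8.22,"hand": 40}
  ]
}}

```text
clock: 5.45
eef_pos: [543.6, -136.8, 242.6]
tcp_rot: [2.774, -0.235, 0.918]
contact_force: [0.4, 0.4, -2.4]
opening: 0.575
grasp_force: 42.0
```

```bash
python3 -c "
from h import *
st()
P,R=plan_place((599,17),140); go(P,R)"
```

```text
clk 5.45 P [ 543.6 -136.8  242.6] z [ 0.417 -0.045 -0.908] y [ 0.691 -0.633  0.349] q [-0.3   0.05  2.07  0.14  0.6   0.3 ] F [ 0.4  0.4 -2.4] open 49.1 g 42.0
t 5.45 shift [ 3.254 -0.924  0.5  ] turn [-2.205  5.671  8.303] rows 7.2
```

```bash
python3 -c "
from h import *
P,R=plan_place((599,17),140,.8); print(P,R.round(2)); go(P,R)"
```

```text
[612.37685865  30.77332944 241.63251543] [[ 0.35  0.72  0.6 ]
 [ 0.36 -0.7   0.62]
 [ 0.87  0.   -0.5 ]]
t 5.45 shift [ 3.398 -1.178  0.439] turn [2.615 7.458 2.335] rows 5.8
```

Call:
{"op": "drive_tool", "data": {
  "plan": [
    {"x": 0.55,"y": -0.2,"z": 0.07,"ax": 0.43,"ay": 1.24,"az": 0.39,"hand": 40},
    {"x": 1.1,"y": -0.4,"z": 0.15,"ax": 0.87,"ay": 2.5,"az": 0.78,"hand": 40},
    {"x": 1.7,"y": -0.6,"z": 0.22,"ax": 1.3,"ay": 3.7,"az": 1.17,"hand": 40},
    {"x": 2.25,"y": -0.8,"z": 0.3,"ax": 1.75,"ay": 5.0,"az": 1.56,"hand": 40},
    {"x": 2.8,"y": -1.0,"z": 0.36,"ax": 2.2,"ay": 6.2,"az": 1.95,"hand": 40},
    {"x": 3.4,"y": -1.18,"z": 0.44,"ax": 2.6,"ay": 7.45,"az": 2.33,"hand": 40},
    {"x": 3.4,"y": -1.18,"z": 0.44,"ax": 2.6,"ay": 7.45,"az": 2.33,"hand": 40},
    {"x": 3.4,"y": -1.18,"z": 0.44,"ax": 2.6,"ay": 7.45,"az": 2.33,"hand": 40}
  ]
}}

```text
clock: 6.25
eef_pos: [610.5, 30.3, 237.9]
tcp_rot: [-3.137, -1.039, 0.798]
contact_force: [0.7, 0.1, -1.3]
opening: 0.577
grasp_force: 42.3
```

```bash
python3 -c "
from h import *
st()
P,R=plan_place((599,17),140,.8); go(P,R)
w=imaging.camera_info('wrist'); im=imaging.grab_frame('wrist'); s=imaging.grab_frame('scene'); t=imaging.grab_frame('top')
import pickle; pickle.dump(w,open('w2.pkl','wb'))
for n,i in (('w2',im),('s2',s),('t2',t)): cv2.imwrite(f'pics/{n}_raw.png',i[:,:,::-1])
o=np.zeros((600,800,3),np.uint8); o[:300,:400]=cv2.resize(im,(400,300))[:,:,::-1]
o[:300,400:]=cv2.resize(t[150:270,160:320],(400,300),interpolation=2)[:,:,::-1]
o[300:,:450]=cv2.resize(s[110:260,240:390],(450,450),interpolation=2)[:300,:,::-1]
cv2.imwrite('pics/m2.png',o)
"
```

```text
clk 6.25 P [610.5  30.3 237.9] z [ 0.598  0.621 -0.507] y [ 0.719 -0.695 -0.002] q [-0.43  0.32  2.14  1.45  0.96 -0.76] F [ 0.7  0.1 -1.3] open 49.2 g 42.3
t 6.25 shift [ 0.082  0.02  -0.01 ] turn [-0.033  0.07  -0.008] rows 0.1
```

View pics/m2.png

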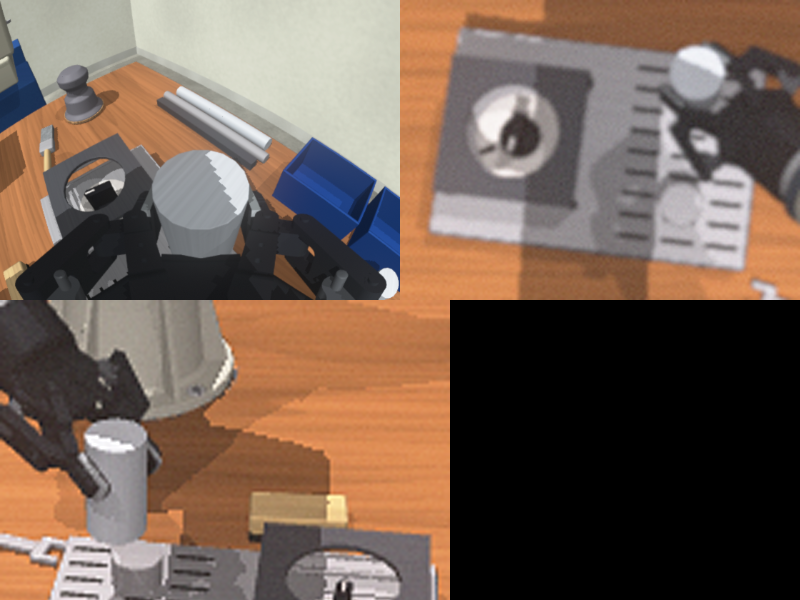

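The cup is inverted above the peg. Its bottom disc is at about (698,74) in the top panel and (116,436) in the scene panel, and its sides are vertical.

```bash
python3 -c "
from h import *
T=imaging.camera_info('top');S=imaging.camera_info('scene')
z=140+95+45-3.5
print(back(T,crop((698,74),(160,150),2.5),z).round(1), back(S,crop((116,436-300),(240,110),3),z).round(1))
# peg from cams: tip
print(back(S,crop((157,133),(240,175),4),115).round(1), 'top guess', back(T,crop((562,185),(165,155),5),115).round(1))
print(proj(S,[[599,17,115],[599,17,54]]),proj(T,[[599,17,115],[599,17,50]]))
P,R=plan_place((599,17),50,.8); go(P,R)
P,R=plan_place((599,17),0,.8); go(P,R)
"
```

```text
[ 602.7 -354.1  276.5] [599.3  19.  276.5]
[596.7  17.7 115. ] top guess [594.1  15.7 115. ]
[[278.567631   208.42948877]
 [278.92641082 226.57627855]] [[276.54163412 189.77964345]
 [276.08480897 193.39072866]]
t 6.4 shift [-1.51e+00 -1.00e-03  9.22e-01] turn [-0.011  0.077  0.032] rows 1.8
t 6.4 shift [-2.371 -0.003  1.43 ] turn [-0.011  0.077  0.032] rows 2.8
```

```bash
python3 -c "
from h import *
T=imaging.camera_info('top')
print(back(T,crop((298,74),(160,150),2.5),276.5).round(1))
for u in (60,12): go(*plan_place((598,17),u,.8))
"
```

```text
[597.3  14.8 276.5]
t 6.4 shift [-1.345 -0.015  0.808] turn [-0.011  0.077  0.032] rows 1.6
t 6.4 shift [-2.172 -0.017  1.296] turn [-0.011  0.077  0.032] rows 2.5
```

Call:
{"op": "drive_tool", "data": {
  "plan": [
    {"x": -0.35,"y": 0,"z": 0.2,"ax": 0,"ay": 0.08,"az": 0.03,"hand": 40},
    {"x": -0.7,"y": 0,"z": 0.41,"ax": 0,"ay": 0.08,"az": 0.03,"hand": 40},
    {"x": -1.0,"y": -0.01,"z": 0.6,"ax": 0,"ay": 0.08,"az": 0.03,"hand": 40},
    {"x": -1.34,"y": -0.01,"z": 0.81,"ax": 0,"ay": 0.08,"az": 0.03,"hand": 40},
    {"x": -1.6,"y": -0.01,"z": 0.96,"ax": 0,"ay": 0.08,"az": 0.03,"hand": 40},
    {"x": -1.85,"y": -0.01,"z": 1.1,"ax": 0,"ay": 0.08,"az": 0.03,"hand": 40},
    {"x": -2.05,"y": -0.01,"z": 1.22,"ax": 0,"ay": 0.08,"az": 0.03,"hand": 40},
    {"x": -2.17,"y": -0.01,"z": 1.3,"ax": 0,"ay": 0.08,"az": 0.03,"hand": 40}
  ]
}}

```text
clock: 7.2
eef_pos: [612.0, 31.1, 113.3]
tcp_rot: [-3.141, -1.047, 0.801]
contact_force: [-0.3, -0.4, -1.3]
opening: 0.581
grasp_force: 42.3
```

```bash
python3 -c "
from h import *
st()
for u in (12,0): go(*plan_place((598,17),u,.8))
im=imaging.grab_frame('scene'); cv2.imwrite('pics/s3.png',cv2.resize(im[130:250,240:360],(600,600),interpolation=2)[:,:,::-1])
"
```

```text
clk 7.2 P [612.   31.1 113.3] z [ 0.602  0.622 -0.5  ] y [ 0.719 -0.695 -0.   ] q [-0.43  0.59  2.17  1.68  0.96 -1.13] F [-0.3 -0.4 -1.3] open 49.6 g 42.3
t 7.2 shift [-0.002 -0.004 -0.015] turn [-0.016 -0.009  0.006] rows 0.0
t 7.2 shift [-0.209 -0.004  0.105] turn [-0.016 -0.009  0.006] rows 0.2
```

View pics/s3.png

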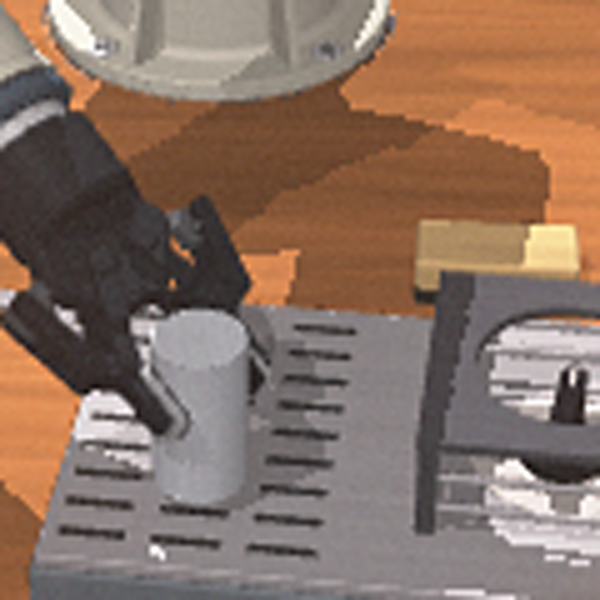

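The cup is around the peg, just above the plate, with its axis at column 200. There's no contact force. I'll lower it slowly.

Call:
{"op": "drive_tool", "data": {
  "plan": [
    {"x": -0.03,"y": 0,"z": 0.015,"ax": 0,"ay": 0,"az": 0,"hand": 40},
    {"x": -0.06,"y": 0,"z": 0.03,"ax": 0,"ay": 0,"az": 0,"hand": 40},
    {"x": -0.09,"y": 0,"z": 0.05,"ax": 0,"ay": 0,"az": 0,"hand": 40},
    {"x": -0.12,"y": 0,"z": 0.065,"ax": 0,"ay": 0,"az": 0,"hand": 40},
    {"x": -0.15,"y": 0,"z": 0.08,"ax": 0,"ay": 0,"az": 0,"hand": 40},
    {"x": -0.165,"y": 0,"z": 0.09,"ax": 0,"ay": 0,"az": 0,"hand": 40}
  ]
}}

```text
clock: 7.85
eef_pos: [611.4, 31.0, 103.7]
tcp_rot: [-3.137, -1.048, 0.797]
contact_force: [0.2, -1.2, -1.7]
opening: 0.579
grasp_force: 42.3
```

Call:
{"op": "drive_tool", "data": {
  "plan": [
    {"x": -0.017,"y": 0,"z": 0.01,"ax": 0,"ay": 0,"az": 0,"hand": 40},
    {"x": -0.035,"y": 0,"z": 0.02,"ax": 0,"ay": 0,"az": 0,"hand": 40},
    {"x": -0.035,"y": 0,"z": 0.02,"ax": 0,"ay": 0,"az": 0,"hand": 40}
  ]
}}

```text
clock: 8.15
eef_pos: [611.4, 31.0, 101.6]
tcp_rot: [-3.137, -1.048, 0.797]
contact_force: [-0.2, -1.3, -1.4]
opening: 0.581
grasp_force: 42.3
```

Call:
{"op": "drive_tool", "data": {
  "plan": [
    {"x": -0.017,"y": 0,"z": 0.01,"ax": 0,"ay": 0,"az": 0,"hand": 40},
    {"x": -0.026,"y": 0,"z": 0.015,"ax": 0,"ay": 0,"az": 0,"hand": 40},
    {"x": -0.026,"y": 0,"z": 0.015,"ax": 0,"ay": 0,"az": 0,"hand": 40}
  ]
}}

```text
clock: 8.45
eef_pos: [611.7, 31.2, 101.3]
tcp_rot: [-3.138, -1.05, 0.798]
contact_force: [-2.9, -1.5, 6.4]
opening: 0.579
grasp_force: 42.8
```

Call:
{"op": "drive_tool", "data": {
  "plan": [
    {"x": 0,"y": 0,"z": 0,"ax": 0,"ay": 0,"az": 0,"hand": 53},
    {"x": 0,"y": 0,"z": 0,"ax": 0,"ay": 0,"az": 0,"hand": 57},
    {"x": 0,"y": 0,"z": 0,"ax": 0,"ay": 0,"az": 0,"hand": 62},
    {"x": 0,"y": 0,"z": 0,"ax": 0,"ay": 0,"az": 0,"hand": 68},
    {"x": 0,"y": 0,"z": 0,"ax": 0,"ay": 0,"az": 0,"hand": 75},
    {"x": 0,"y": 0,"z": 0,"ax": 0,"ay": 0,"az": 0,"hand": 80},
    {"x": 0,"y": 0,"z": 0,"ax": 0,"ay": 0,"az": 0,"hand": 80}
  ]
}}

```text
clock: 9.15
eef_pos: [611.4, 31.0, 100.2]
tcp_rot: [-3.137, -1.048, 0.797]
contact_force: [0.7, 0.6, -0.0]
opening: 0.935
grasp_force: 0.0
```

Call:
{"op": "drive_tool", "data": {
  "plan": [
    {"x": 0,"y": 0,"z": -0.2,"ax": 0,"ay": 0,"az": 0,"hand": 80},
    {"x": 0,"y": 0,"z": -0.5,"ax": 0,"ay": 0,"az": 0,"hand": 80},
    {"x": 0,"y": 0,"z": -0.9,"ax": 0,"ay": 0,"az": 0,"hand": 80},
    {"x": 0,"y": 0,"z": -1.4,"ax": 0,"ay": 0,"az": 0,"hand": 80},
    {"x": 0,"y": 0,"z": -2.0,"ax": 0,"ay": 0,"az": 0,"hand": 80},
    {"x": 0.5,"y": 0,"z": -2.6,"ax": 0,"ay": 0,"az": 0,"hand": 80},
    {"x": 1.2,"y": 0,"z": -3.0,"ax": 0,"ay": 0,"az": 0,"hand": 80},
    {"x": 2,"y": 0,"z": -3.0,"ax": 0,"ay": 0,"az": 0,"hand": 80}
  ]
}}

```text
clock: 9.95
eef_pos: [555.1, -28.5, 263.4]
tcp_rot: [-3.137, -1.047, 0.794]
contact_force: [0.2, 0.3, 0.0]
opening: 0.933
grasp_force: 0.0
```

```bash
python3 -c "
from h import *
st()
p=[554.8,122.,-.104]; k=dry(p,[[0,90,0]])[0]; print(k)
y=np.pi-.104-.15
R=Ro.from_euler('xyz',[np.pi,0,y]).as_matrix()
go([k[0],k[1],260],R)
for n in ('scene','top'):
    im=imaging.grab_frame(n); cv2.imwrite(f'pics/{n}4_raw.png',im[:,:,::-1])
"
```

```text
clk 9.95 P [555.1 -28.5 263.4] z [ 0.604  0.621 -0.5  ] y [ 0.716 -0.698 -0.002] q [-0.61  0.25  2.17  1.31  1.08 -0.74] F [0.2 0.3 0. ] open 79.7 g 0.0
[564.14313616 211.51371854   0.        ]
t 9.95 shift [ 1.717 -3.222  3.122] turn [ 10.268  -5.987 -17.821] rows 15.0
```

Call:
{"op": "drive_tool", "data": {
  "plan": [
    {"x": 0.2,"y": -0.4,"z": 0.3,"ax": 1.3,"ay": -0.75,"az": -2.2,"hand": 50},
    {"x": 0.4,"y": -0.8,"z": 0.7,"ax": 2.6,"ay": -1.5,"az": -4.4,"hand": 40},
    {"x": 0.6,"y": -1.2,"z": 1.1,"ax": 3.4,"ay": -2.0,"az": -5.9,"hand": 40},
    {"x": 0.8,"y": -1.5,"z": 1.5,"ax": 4.2,"ay": -2.5,"az": -7.4,"hand": 40},
    {"x": 1,"y": -1.9,"z": 1.8,"ax": 5.1,"ay": -3.0,"az": -8.9,"hand": 40},
    {"x": 1.2,"y": -2.2,"z": 2.1,"ax": 6,"ay": -3.5,"az": -10.4,"hand": 40},
    {"x": 1.35,"y": -2.5,"z": 2.4,"ax": 6.9,"ay": -4,"az": -11.9,"hand": 40},
    {"x": 1.5,"y": -2.8,"z": 2.7,"ax": 7.7,"ay": -4.5,"az": -13.4,"hand": 40}
  ]
}}

```text
clock: 10.85
eef_pos: [562.6, 181.6, 259.0]
tcp_rot: [2.804, -0.451, 2.082]
contact_force: [0.8, 0.4, -0.4]
opening: 0.469
grasp_force: 0.0
```

```bash
python3 -c "
from h import *
st()
R=Ro.from_euler('xyz',[np.pi,0,np.pi-.104-.15]).as_matrix()
go([564,211.5,240],R)
"
```

```text
clk 10.85 P [562.6 181.6 259. ] z [ 0.088  0.521 -0.849] y [0.893 0.336 0.298] q [ 0.    0.24  1.86  0.64  1.05 -0.76] F [ 0.8  0.4 -0.4] open 40.1 g 0.0
t 10.85 shift [0.291 0.113 0.637] turn [ 4.736 -2.769 -8.213] rows 6.9
```

Call:
{"op": "drive_tool", "data": {
  "plan": [
    {"x": 0.1,"y": 0.03,"z": 0.2,"ax": 1.18,"ay": -0.7,"az": -2.05,"hand": 40},
    {"x": 0.2,"y": 0.06,"z": 0.3,"ax": 2.37,"ay": -1.4,"az": -4.1,"hand": 40},
    {"x": 0.29,"y": 0.11,"z": 0.5,"ax": 3.55,"ay": -2.1,"az": -6.15,"hand": 40},
    {"x": 0.29,"y": 0.11,"z": 0.64,"ax": 4.73,"ay": -2.77,"az": -8.2,"hand": 40},
    {"x": 0.29,"y": 0.11,"z": 0.64,"ax": 4.73,"ay": -2.77,"az": -8.2,"hand": 40},
    {"x": 0.29,"y": 0.11,"z": 0.64,"ax": 4.73,"ay": -2.77,"az": -8.2,"hand": 40},
    {"x": 0.29,"y": 0.11,"z": 0.64,"ax": 4.73,"ay": -2.77,"az": -8.2,"hand": 40},
    {"x": 0.29,"y": 0.11,"z": 0.64,"ax": 4.73,"ay": -2.77,"az": -8.2,"hand": 40}
  ]
}}

```text
clock: 11.65
eef_pos: [563.6, 212.2, 239.8]
tcp_rot: [3.14, -0.002, 2.885]
contact_force: [0.3, -0.4, 0.3]
opening: 0.471
grasp_force: 0.0
```

```bash
python3 -c "
from h import *
st(); w=imaging.camera_info('wrist'); im=imaging.grab_frame('wrist'); s=imaging.grab_frame('scene')
cv2.imwrite('pics/w4_raw.png',im[:,:,::-1])
import pickle; pickle.dump(w,open('w4.pkl','wb'))
k=wproj(w,dry([554.8,122.,-.104],[[0,90,58],[0,90,95],[0,90,113],[55,-100,140]])); print(k)
c=k[1].astype(int); x0,y0=c[0]-55,c[1]-50; print(x0,y0)
o=np.zeros((600,800,3),np.uint8); o[:500,:550]=cv2.resize(im[y0:y0+100,x0:x0+110],(550,500),interpolation=2)[:,:,::-1]
o[:250,550:]=cv2.resize(s[150:250,240:340],(250,250),interpolation=2)[:,:,::-1]
o[300:,550:]=cv2.resize(im,(250,188))[:,:,::-1][:188] if False else 0
cv2.imwrite('pics/m4.png',o)
"
```

```text
clk 11.65 P [563.6 212.2 239.8] z [-0.001  0.002 -1.   ] y [0.253 0.967 0.002] q [ 0.36  0.31  1.67  0.    1.16 -0.96] F [ 0.3 -0.4  0.3] open 40.2 g 0.0
[[280.47100472 191.04223196]
 [280.4717168  199.91884753]
 [280.4721968  205.05990719]
 [ 97.91081992 295.36310681]]
225 149
```

View pics/m4.png

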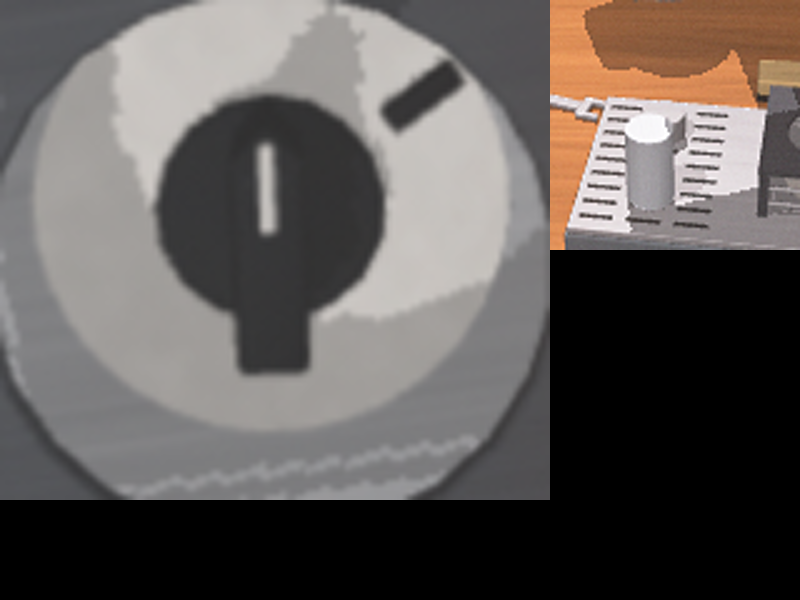

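The knob bar points up in this picture. Its white line runs (265,143)–(268,234), the skirt is centred at about (271,205), and the mark runs from (391,118) to (453,72). The cup stands upright on its peg.

```bash
python3 -c "
from h import *; import pickle
w=pickle.load(open('w4.pkl','rb'))
b=lambda px,z: wback(w,crop(px,(225,149),5),z)[:2]
a=lambda v: np.arctan2(v[1],v[0])
k=b((271,205),58); print('knob skirt c',k.round(1)); 
l1,l2=b((265,143),95),b((268,234),95); print('line',l1.round(1),l2.round(1),np.linalg.norm(l1-l2), 'ang',a(l1-l2))
m1,m2=b((391,118),57),b((453,72),57); print('mark',m1.round(1),m2.round(1),np.linalg.norm(m1-k),np.linalg.norm(m2-k),a(m2-m1),a((m1+m2)/2-k))
print('hole', b((275,215),113))
tl=b((273,373),95); print('tail',tl, a(l1-tl), np.linalg.norm(l1-tl))
print('joint', (np.pi-.104)-a(l1-l2), 'mark joint', (np.pi-.104)-a((m1+m2)/2-k))
"
```

```text
knob skirt c [562.2 210.2]
line [543.1 214.4] [559.5 210.6] 16.8644268791364 ang 2.9139541995084444
mark [551.1 238.4] [545.  252.9] 30.29888495775893 46.025058923368846 1.9670265681999972 1.9513702634410683
hole [552.46068916 213.82851395]
tail [585.52126288 204.64199837] 2.9155722435392466 43.55438657968252
joint 0.12363845408134866 mark joint 1.0862223901487247
```

Call:
{"op": "drive_tool", "data": {
  "plan": [
    {"x": 0.012,"y": -0.042,"z": 0.8,"ax": 0,"ay": 0,"az": -0.28,"hand": 40},
    {"x": 0.012,"y": -0.042,"z": 1.6,"ax": 0,"ay": 0,"az": -0.28,"hand": 40},
    {"x": 0.012,"y": -0.042,"z": 2.1,"ax": 0,"ay": 0,"az": -0.28,"hand": 40},
    {"x": 0.012,"y": -0.042,"z": 2.5,"ax": 0,"ay": 0,"az": -0.28,"hand": 40},
    {"x": 0.012,"y": -0.042,"z": 2.9,"ax": 0,"ay": 0,"az": -0.28,"hand": 40},
    {"x": 0.012,"y": -0.042,"z": 3.2,"ax": 0,"ay": 0,"az": -0.28,"hand": 40},
    {"x": 0.012,"y": -0.042,"z": 3.4,"ax": 0,"ay": 0,"az": -0.28,"hand": 40},
    {"x": 0.012,"y": -0.042,"z": 3.45,"ax": 0,"ay": 0,"az": -0.28,"hand": 40}
  ]
}}

```text
clock: 12.55
eef_pos: [562.8, 209.8, 67.0]
tcp_rot: [3.138, -0.003, 2.909]
contact_force: [0.7, -0.4, -0.3]
opening: 0.475
grasp_force: 0.0
```

Call:
{"op": "drive_tool", "data": {
  "plan": [
    {"x": 0,"y": 0,"z": 0,"ax": 0,"ay": 0,"az": 0,"hand": 30},
    {"x": 0,"y": 0,"z": 0,"ax": 0,"ay": 0,"az": 0,"hand": 20},
    {"x": 0,"y": 0,"z": 0,"ax": 0,"ay": 0,"az": 0,"hand": 8},
    {"x": 0,"y": 0,"z": 0,"ax": 0,"ay": 0,"az": 0,"hand": 8},
    {"x": 0,"y": 0,"z": 0,"ax": 0,"ay": 0,"az": 0,"hand": 8},
    {"x": 0,"y": 0,"z": 0,"ax": 0,"ay": 0,"az": 0,"hand": 8}
  ],
  "grip_force": 30
}}

```text
clock: 13.15
eef_pos: [563.7, 210.5, 69.0]
tcp_rot: [3.137, -0.0, 2.911]
contact_force: [-0.9, -3.4, 6.1]
opening: 0.157
grasp_force: 32.8
```

Call:
{"op": "drive_tool", "data": {
  "plan": [
    {"x": 0,"y": 0,"z": 0,"ax": 0,"ay": 0,"az": 1.2,"hand": 8},
    {"x": 0,"y": 0,"z": 0,"ax": 0,"ay": 0,"az": 2.4,"hand": 8},
    {"x": 0,"y": 0,"z": 0,"ax": 0,"ay": 0,"az": 3.6,"hand": 8},
    {"x": 0,"y": 0,"z": 0,"ax": 0,"ay": 0,"az": 4.8,"hand": 8},
    {"x": 0,"y": 0,"z": 0,"ax": 0,"ay": 0,"az": 6.0,"hand": 8},
    {"x": 0,"y": 0,"z": 0,"ax": 0,"ay": 0,"az": 7.2,"hand": 8},
    {"x": 0,"y": 0,"z": 0,"ax": 0,"ay": 0,"az": 8.3,"hand": 8},
    {"x": 0,"y": 0,"z": 0,"ax": 0,"ay": 0,"az": 9.14,"hand": 8}
  ]
}}

```text
clock: 13.95
eef_pos: [563.9, 210.5, 69.0]
tcp_rot: [3.139, -0.004, 1.949]
contact_force: [-0.7, -2.4, 5.7]
opening: 0.16
grasp_force: 32.8
```

Call:
{"op": "drive_tool", "data": {
  "plan": [
    {"x": 0,"y": 0,"z": 0,"ax": 0,"ay": 0,"az": 0,"hand": 8},
    {"x": 0,"y": 0,"z": 0,"ax": 0,"ay": 0,"az": 0,"hand": 8}
  ]
}}

```text
clock: 14.15
eef_pos: [563.8, 210.5, 69.0]
tcp_rot: [3.139, -0.004, 1.954]
contact_force: [-0.7, -2.7, 6.4]
opening: 0.159
grasp_force: 32.7
```

Yaw is 1.954, on target. Release, lift and look.

Call:
{"op": "drive_tool", "data": {
  "plan": [
    {"x": 0,"y": 0,"z": 0,"ax": 0,"ay": 0,"az": 0,"hand": 18},
    {"x": 0,"y": 0,"z": 0,"ax": 0,"ay": 0,"az": 0,"hand": 28},
    {"x": 0,"y": 0,"z": 0,"ax": 0,"ay": 0,"az": 0,"hand": 36},
    {"x": 0,"y": 0,"z": 0,"ax": 0,"ay": 0,"az": 0,"hand": 38},
    {"x": 0,"y": 0,"z": 0,"ax": 0,"ay": 0,"az": 0,"hand": 38}
  ]
}}

```text
clock: 14.65
eef_pos: [563.2, 210.6, 68.0]
tcp_rot: [3.14, -0.004, 1.954]
contact_force: [-0.1, 0.6, 0.3]
opening: 0.443
grasp_force: 0.0
```

Call:
{"op": "drive_tool", "data": {
  "plan": [
    {"x": 0,"y": 0,"z": -0.3,"ax": 0,"ay": 0,"az": 0,"hand": 38},
    {"x": 0,"y": 0,"z": -0.8,"ax": 0,"ay": 0,"az": 0,"hand": 38},
    {"x": 0,"y": 0,"z": -1.5,"ax": 0,"ay": 0,"az": 0,"hand": 38},
    {"x": 0,"y": 0,"z": -2.3,"ax": 0,"ay": 0,"az": 0,"hand": 38},
    {"x": 0,"y": 0,"z": -3.0,"ax": 0,"ay": 0,"az": 0,"hand": 38},
    {"x": 0,"y": 0,"z": -3.4,"ax": 0,"ay": 0,"az": 0,"hand": 38},
    {"x": 0,"y": 0,"z": -3.4,"ax": 0,"ay": 0,"az": 0,"hand": 38}
  ]
}}

```text
clock: 15.35
eef_pos: [565.1, 210.4, 242.8]
tcp_rot: [3.133, -0.004, 1.954]
contact_force: [0.9, -0.3, 0.9]
opening: 0.445
grasp_force: 0.0
```

```bash
python3 -c "
from h import *
st(); w=imaging.camera_info('wrist'); im=imaging.grab_frame('wrist'); s=imaging.grab_frame('scene'); cv2.imwrite('pics/s5_raw.png',s[:,:,::-1])
import pickle; pickle.dump(w,open('w5.pkl','wb'))
c=wproj(w,[[562.5,210.3,95]])[0].astype(int); x0,y0=c[0]-55,c[1]-50; print(x0,y0)
o=np.zeros((600,800,3),np.uint8); o[:500,:550]=cv2.resize(im[y0:y0+100,x0:x0+110],(550,500),interpolation=2)[:,:,::-1]
o[:250,550:]=cv2.resize(s[150:250,240:340],(250,250),interpolation=2)[:,:,::-1]
o[300:488,550:]=cv2.resize(s,(250,188))[:,:,::-1]
cv2.imwrite('pics/m5.png',o)
"
```

```text
clk 15.35 P [565.1 210.4 242.8] z [ 0.006  0.007 -1.   ] y [0.928 0.373 0.008] q [ 0.35  0.3   1.68  0.    1.15 -0.03] F [ 0.9 -0.3  0.9] open 38.0 g 0.0
222 147
```

View pics/m5.png

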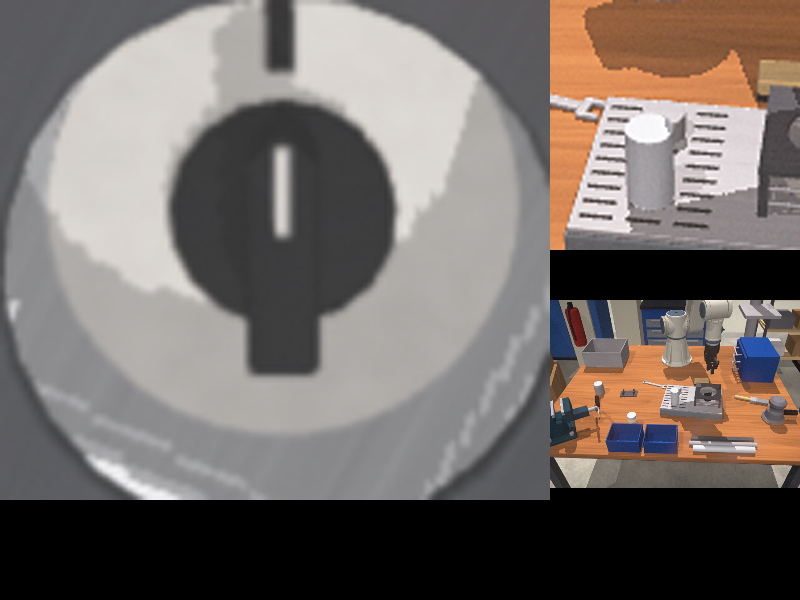

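The pointer's line (282,146)–(283,237) lines up with the mark (280,5)–(281,70), and the cup is upright on its peg. I'll check the angle numerically.

```bash
python3 -c "
from h import *; import pickle
w=pickle.load(open('w5.pkl','rb'))
b=lambda px,z: wback(w,crop(px,(222,147),5),z)[:2]
a=lambda v: np.arctan2(v[1],v[0])
k=b((283,208),58);l1,l2,tl=b((282,146),95),b((283,237),95),b((283.5,374),95);m1,m2=b((281,70),57),b((279,5),57)
print(k,a(l1-l2),a(l1-tl),a(m2-m1),a((m1+m2)/2-k),a((m1+m2)/2-(l1+tl)/2))
"
```

```text
[563.08789796 211.41293278] 1.9607339686098753 1.956174661593951 1.980657966451648 1.9675022914748246 1.9647208957566673
```

```bash
python3 -c "
from rig import r
print(r.sign_off())"
```

```text
the job is handed in; nothing more can be done
None
```

I put the cup upside down over the slender peg with its rim on the plate and let go. I then turned the timer knob clockwise to within about 0.01 rad of the raised mark, left the other things on the bench untouched, and handed the job in at about 15 s.

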